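Index a slotted finial in a dished carving stand and bolt it

TASK

Get the turned finial ready for carving: stand it in the dish of the carving stand so that it sits fully down and upright with the slot in its collar facing the bolt, lowering it in rather than dropping it. Then slide the bolt fully home into the slot so the finial cannot turn, and leave the tint bottle, the offcut and the sanding block where they are.

Things in the scene. Friction and masses are not known exactly. Their poses are not given: they have to be found in the camera images.
- finial: Loose turned wooden finial, 90 mm tall, 0.12 kg, upright on the mat. Origin: centre of its underside; z up its axis; +x points out through its slot. From below: tapered foot, radius 15 mm at the flat underside, 27 mm at 22 mm up; collar, radius 28 mm, 22 to 40 mm up; plain round stem to hold it by, 28 mm across, 47 to 90 mm up.
- slot (a point): Middle of the finial's slot, 22 mm from its axis along +x and 31 mm above its underside. The one slot is cut straight through the collar's height, parallel to the axis, open outward, 16 mm wide, its bottom 17 mm from the axis.
- stand: Fixed dark wooden stand: a 12 mm board, 84 mm wide, with a round dish block (radius 38 mm) and a bolt guide. Origin: on the dish axis at mat level; z up; +x points from the dish axis to the bolt. The board runs from 48 mm behind the dish axis to 106 mm beyond it. The guide is 32 mm wide, 42 to 100 mm out along +x, its steel rails 46.5 mm high.
- dish_seat (a point): Centre of the dish's flat floor, 14 mm above the mat, where the centre of the finial's underside belongs. The floor's radius is 17 mm; the tapered wall widens to 27 mm at the rim, 32 mm above the mat, fits the finial's foot with about 1.5 mm of play and centres it.
- slot_home (a point): Fixed point of the stand, 22 mm from the dish axis towards the bolt, 45 mm above the mat; the middle of the slot comes here when it faces the bolt.
- index_bolt (a joint): Travel of the steel bolt, m: 0 = fully back (tip 36 mm from the dish axis), 0.016 = fully home (tip 20 mm from it, in the slot). It starts 0 to 4 mm forward, slides along the stand's -x, takes about 2 N and stays where left. It is 8 mm wide, 5 mm at its tapered tip, and lies 41 to 49 mm above the mat.
- bolt_knob (a point): Middle of the upright round brass knob on the bolt, 64 mm above the mat; moves with the bolt, axes parallel to the stand's. The knob is 14 mm across, from 49 to 74 mm above the mat; it lies 85 mm from the dish axis with the bolt fully back, 69 mm with it home.
- tint_bottle: Small bystander bottle, 24 mm across, 49 mm tall, loose. Origin: centre of its underside.
- offcut: Bystander wooden offcut, 34 by 72 by 22 mm, loose. Origin: centre of its underside.
- sanding_block: Bystander wooden sanding block, 53 by 97 by 28 mm, loose. Origin: centre of its underside.
Mind the look-alikes: they are no part of the job. Leave any blue look-alike of the stand alone. Of the things like the finial, leave any that is yellow; of the rest the larger one is meant.

How it is judged (in metres and radians):
On the way:
1. the finial is let go, sitting down in the dish with its slot facing the bolt, while the bolt is still back (horizontal distance between finial and dish_seat below 0.004 m and z of finial in the frame of dish_seat below 0.003 m and angle between finial's own z axis and vertical below 0.07 rad and horizontal distance between slot and slot_home below 0.007 m and contact force between the fingers and finial below 0.1 N and value of joint index_bolt below 0.007 m), for 0.2 s.
At the end, for the whole second after the job is handed in: The finial stands at rest in the dish: its underside within 3 mm of the dish floor, within 4 mm of the dish axis, upright within 4 degrees, the middle of its slot within 7 mm of slot_home, and the bolt is at least 13.5 mm of its 16 mm forward, in the slot (horizontal distance between finial and dish_seat below 0.004 m and z of finial in the frame of dish_seat below 0.003 m and angle between finial's own z axis and vertical below 0.07 rad and horizontal distance between slot and slot_home below 0.007 m and value of joint index_bolt above 0.0135 m and linear speed of finial below 0.02 m/s); the robot touches nothing.
It fails at once if the tint bottle is moved more than 25 mm (distance of tint_bottle from where it was at the start of the episode above 0.025 m).
It fails at once if the offcut is moved more than 25 mm (distance of offcut from where it was at the start of the episode above 0.025 m).
It fails at once if the sanding block is moved more than 25 mm (distance of sanding_block from where it was at the start of the episode above 0.025 m).
It fails at once if the finial is dropped into the dish (falls onto it faster than 0.5 m/s, out of the fingers) (horizontal distance between finial and dish_seat below 0.03 m and contact force between the fingers and finial below 0.1 N and linear speed of finial above 0.5 m/s).
It also fails if it takes over 51 s, if anything falls off the work surface, if the arm or the gripper's body presses on something with over 40 N, if the wrist force passes 120 N, or if a joint passes its speed limit or range.

ROBOT

A 6-joint arm with a two-finger parallel gripper is mounted at the origin on the work surface; the furniture and walls round the work are solid. World frame = base frame: x ahead of the robot, y to its left, z up, the work surface at z = 0. Lengths are in mm, angles in rad, forces in N, time in s.
With the tool pointing down it reaches from about 250 to 775 mm from the base axis. Payload 4 kg.
Tool frame: the origin (TCP) lies midway between the tips of the shut fingers; the grasp point (between the pads) lies 19 mm behind it (r.grip_depth is the distance from the TCP to the grasp point, in mm); z points along the fingers, x is the direction in which the jaws open and shut, and the axes are right-handed (so a half turn about z gives the same grasp; the last joint's range is limited). The gripper opens to 85 mm and grips with 20 to 120 N. Pads are 22 mm wide; open, the fingers measure 114 mm over their backs; the gripper's body (76 mm by 85 mm) begins 54 mm behind the grasp point. The pads swing forward as they close: fully open they stand 13 mm farther back than shut.
Start: joints at [1.067, 0.087, 1.371, -0, 1.684, -0.103], TCP at [214.595, 506.425, 231.341] pointing down, gripper open.
Joint ranges: [-3.1, 3.1], [-0.76, 2.03], [0.27, 2.55], [-1.08, 4.22], [0.17, 2.65], [-2.57, 2.57]. Speed limits (rad/s): [2.79, 2.79, 3.14, 3.14, 3.14, 3.14].

INTERFACE

Orientations are given as a unit quaternion [w, x, y, z].
In Python, from cell import r, optics, ticket gives the robot as it stands.
- The arm moves only by the shell command python3 -m jog 'ROWS' [FORCE]. ROWS is JSON, a list of rows, each a list of 3 entries, a list of its own where there are three numbers: the turn, a rotation vector about the world's x, y, z each as a share of pi/2 rad, from -1 to 1, then the shift along the world's x, y, z each as a share of 0.03 m, from -1 to 1, then the opening, from 0 (shut) to 1 (fully open). A call has 1 to 12 rows; each row shifts and turns the commanded pose from where the row before left it; what a row does not reach is not made up. A row lasts 1/12 s, in which the tool goes at most 41.7 mm and 7.16 degrees, less where a joint would pass 70% of its speed; a pose out of reach is approached as far as the arm can. A call with a number of a shift or a turn outside -1 to 1 is refused whole. A call with a gripper value outside its range is refused whole. The fingers move at their own pace and stop on an object; FORCE is the grip in N (left out, the last holds). Time passes only in rows, so rows that do not move let the fingers close. It gives the time, the measured TCP pose, the force and the opening at its end, in the units of the state.
- r.get_state(): the state, without advancing time (a new reading comes with each control period).
- optics.snapshot(name): name is "side" or "top" or "wrist"; returns a dict with "color" (384x512x3 uint8, red, green, blue), "fx", "fy", "cx", "cy" (pixels), "rvec" (rotation vector, rad) and "tvec" (3), from world to camera coordinates, as OpenCV has them. Camera axes: x right, y down, z forward; pixel columns grow to the right and rows downward; lengths in mm; the calibration is good to about 2 mm. The wrist camera is an equidistant fisheye: a pixel r from the principal point sees the ray r / f radians off the axis. A picture is of the moment at which its call begins. There is no depth.
- ticket.sign_off(): hands the job in, once; it reports no verdict.
The state is a dict: "time": time; "joint_positions": joint angles; "joint_velocities": joint speeds; "tau": joint torques, N m; "tcp_pos": TCP position; "ee_rot": TCP orientation; "force": force on the tool from outside, world axes, zero at the start; "torque": the same for the moment, N m; "opening": opening from 0.0 (shut) to 1.0 (fully open).
Only numpy, scipy, OpenCV 4.12 (cv2) and the standard library are available. Lean on these libraries where they do the work, as an engineer would, in place of code of your own. Each camera call takes 0.05 s, during which the arm holds its last target. There are 200 camera calls.

## Working session

There is one attempt and no reset: what is moved stays moved. The work goes in short steps, Python scripts to look and compute and a shell command to move; the robot and the scene stay as the last step left them, time stands still between calls to the robot, and variables do not carry over. Pictures are saved under pics/ and viewed, about 8 in all and at most 12, crops included, and the job is handed in when it is done.

```bash
mkdir -p pics; ls; python3 - <<'E'
from cell import r, optics
import cv2,pickle
for n in ["top","side"]:
    s=optics.snapshot(n); pickle.dump(s,open(f"pics/{n}0.pkl","wb"))
    cv2.imwrite(f"pics/{n}0.png",cv2.resize(s["color"][...,::-1],(800,600),interpolation=cv2.INTER_CUBIC))
    print(n,s["fx"],s["cx"],s["cy"],s["rvec"],s["tvec"])
print(r.get_state())
E
```

```text
pics
top 374.4292671723504 256.74260996658734 190.53788892613576 [ 2.15932772 -2.1876495   0.0848727 ] [-108.15732365  412.72623054  889.33475495]
side 411.77812125901596 255.35242248191358 194.34007427222008 [ 2.13670552 -0.44256772  0.23192793] [-408.76272327   93.13585538  837.83203787]
{'time': 0.1, 'joint_positions': array([ 1.06688182e+00,  8.78878532e-02,  1.37213742e+00,  5.13023924e-06,
        1.68355827e+00, -1.03082882e-01]), 'joint_velocities': array([ 0.00092529, -0.00221919, -0.00325184, -0.00020579,  0.00243857,
        0.00064532]), 'tau': array([ 2.26076954e-03, -3.53012180e+01, -3.14221573e+01, -1.70076019e-04,
        7.93305575e-03, -1.61415755e-06]), 'tcp_pos': array([214.37957819, 506.01644422, 230.23505457]), 'ee_rot': array([ 4.59094392e-04,  8.33721262e-01,  5.52184631e-01, -8.83263492e-04]), 'force': array([-0.86099206, -0.46527358, -1.38803842]), 'torque': array([-0.00467505, -0.04070935, -0.03329744]), 'opening': 0.9999091310504731}
```

View pics/top0.png

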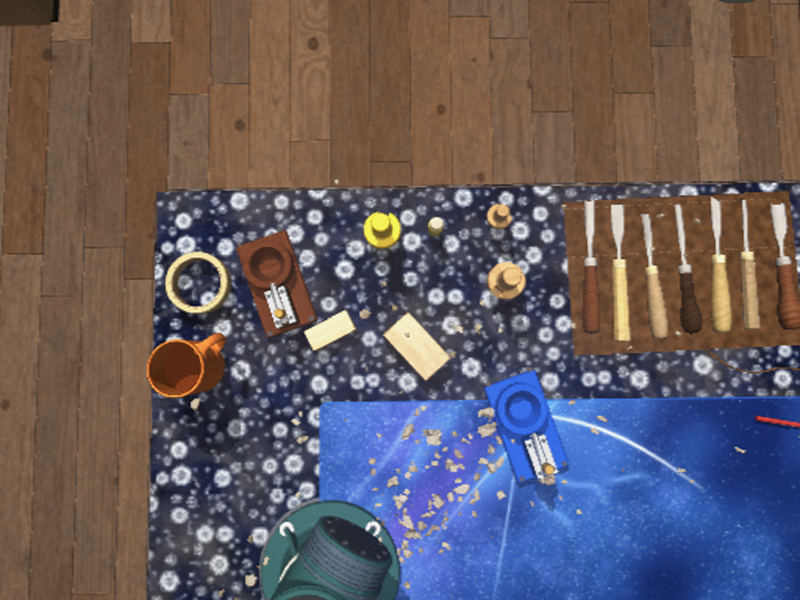

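View pics/side0.png

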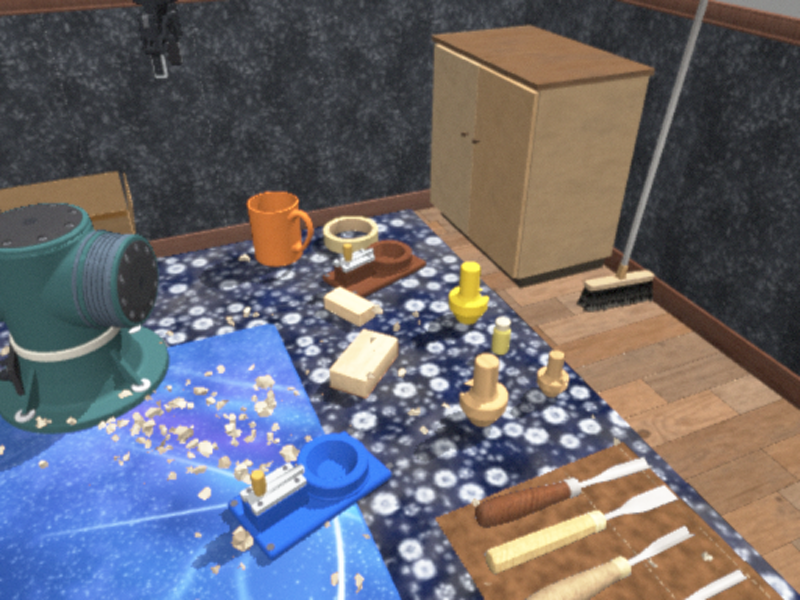

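The top view shows the brown stand (dish about 270,265; knob 279,313), the finial at (507,281), and the small and yellow look-alikes at (500,215) and (382,230). The bystanders are at (436,227), (330,330) and (417,346). The scale is 800/512.

```bash
cat > h.py <<'E'
import numpy as np,cv2
def ray(s,u,v,fish=False):
    R=cv2.Rodrigues(np.array(s["rvec"],float))[0]; t=np.array(s["tvec"],float)
    x=(u-s["cx"])/s["fx"]; y=(v-s["cy"])/s["fy"]
    if fish:
        th=np.hypot(x,y); k=np.sin(th)/th if th>1e-9 else 1; d=np.array([x*k,y*k,np.cos(th)])
    else: d=np.array([x,y,1.])
    return -R.T@t, R.T@d
def at(s,u,v,z,fish=False):
    c,d=ray(s,u,v,fish); return c+d*(z-c[2])/d[2]
def proj(s,P,fish=False):
    R=cv2.Rodrigues(np.array(s["rvec"],float))[0]; p=R@np.array(P,float)+np.array(s["tvec"],float)
    if fish:
        n=np.hypot(p[0],p[1]); th=np.arctan2(n,p[2]); q=p[:2]/n*th
    else: q=p[:2]/p[2]
    return q[0]*s["fx"]+s["cx"], q[1]*s["fy"]+s["cy"]
E
python3 - <<'E'
import pickle,cv2,numpy as np
from h import *
T=pickle.load(open("pics/top0.pkl","rb"));S=pickle.load(open("pics/side0.pkl","rb"))
k=512/800
for n,u,v,z in [("stem top",510,275,90),("collar",507,281,40),("dish rim",269,264,32),("knob",279,313,74),("bottle",436,223,49),("offcut",330,330,22),("sand",417,346,28),("yellow",381,222,90),("mug rim",178,370,90)]:
    print(n,at(T,u*k,v*k,z).round(1))
for n,u,v,z in [("S stem top",486,362,90),("S dish rim",389,252,32),("S knob",348,247,74)]: print(n,at(S,u*k,v*k,z).round(1))
def crop(s,u,v,h): u,v=int(u*k),int(v*k); return cv2.resize(s["color"][v-h:v+h,u-h:u+h,::-1],(390,390),interpolation=cv2.INTER_CUBIC)
a=np.hstack([crop(T,507,281,25),crop(T,275,285,40)]);
b=crop(S,486,390,32); 
cv2.imwrite("pics/c0.png",cv2.resize(np.hstack([a,b]),(799,266)))
E
```

```text
stem top [ 435.5 -269.8   90. ]
collar [ 432.5 -274.1   40. ]
dish rim [464.7  88.6  32. ]
knob [386.5  63.7  74. ]
bottle [ 521.2 -167.8   49. ]
offcut [362.6  -3.6  22. ]
sand [ 336.4 -136.8   28. ]
yellow [514.9 -86.4  90. ]
mug rim [306.6 202.9  90. ]
S stem top [ 431.9 -276.3   90. ]
S dish rim [465.4  87.1  32. ]
S knob [387.   57.8  74. ]
```

View pics/c0.png

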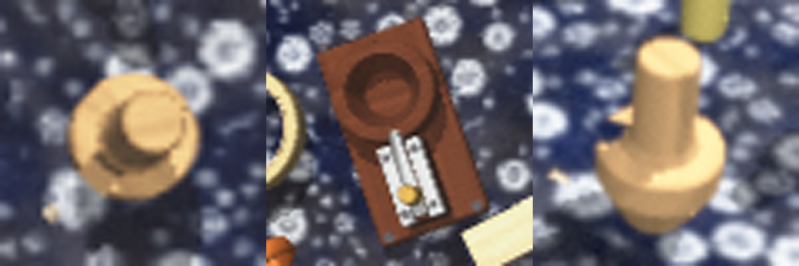

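The side view shows the same layout. In the crops, the finial's slot seems to be at its lower left from the top (about 140° in world), which I'll confirm with the wrist camera. I'm moving above the finial.

```bash

python3 -m jog '[[[0,0,0],[0.28,-1,0],1],[[0,0,0],[0.28,-1,0],1],[[0,0,0],[0.28,-1,0],1],[[0,0,0],[0.28,-1,0],1],[[0,0,0],[0.28,-1,0],1],[[0,0,0],[0.28,-1,0],1],[[0,0,0],[0.28,-1,0],1],[[0,0,0],[0.28,-1,0],1],[[0,0,0],[0.28,-1,0],1],[[0,0,0],[0.28,-1,0],1],[[0,0,0],[0.28,-1,0],1],[[0,0,0],[0.28,-1,0],1]]'
python3 -m jog '[[[0,0,0],[0.28,-1,0],1],[[0,0,0],[0.28,-1,0],1],[[0,0,0],[0.28,-1,0],1],[[0,0,0],[0.28,-1,0],1],[[0,0,0],[0.28,-1,0],1],[[0,0,0],[0.28,-1,0],1],[[0,0,0],[0.28,-1,0],1],[[0,0,0],[0.28,-1,0],1],[[0,0,0],[0.28,-1,0],1],[[0,0,0],[0.28,-1,0],1],[[0,0,0],[0.28,-1,0],1],[[0,0,0],[0.28,-1,0],1]]'
python3 -m jog '[[[0,0,0],[0.28,-1,0],1],[[0,0,0],[0.28,-0.9,0],1],[[0,0,0],[0,0,0],1],[[0,0,0],[0,0,0],1]]'
python3 - <<'E'
from cell import optics
from h import *
import pickle
s=optics.snapshot("wrist"); pickle.dump(s,open("pics/w1.pkl","wb"))
print(s["fx"],s["cx"],s["cy"], ray(s,s["cx"],s["cy"],True))
print(proj(s,[433,-273,90],True),proj(s,[433,-273,0],True))
cv2.imwrite("pics/w1.png",cv2.resize(s["color"][...,::-1],(800,600),interpolation=cv2.INTER_CUBIC))
E
```

```text
time: 1.1
tcp_pos: [315.1, 145.0, 231.0]
ee_rot: [-0.0, 0.834, 0.552, -0.0]
force: [1.1, 0.0, 0.3]
opening: 1.001
time: 2.1
tcp_pos: [416.0, -215.1, 230.7]
ee_rot: [-0.0, 0.834, 0.552, -0.0]
force: [-0.2, 0.6, 0.4]
opening: 1.002
time: 2.43
tcp_pos: [432.7, -271.4, 230.0]
ee_rot: [-0.001, 0.834, 0.551, -0.0]
force: [-0.8, -0.6, 0.2]
opening: 1.003
297.3186396354542 259.1716932432328 193.41178234777158 (array([ 356.87024484, -239.68740635,  373.37957449]), array([ 0.2951365 , -0.12401347, -0.94737274]))
(np.float64(257.87336387491484), np.float64(181.3324822965284)) (np.float64(258.03878111816164), np.float64(161.6338992608052))
```

View pics/w1.png

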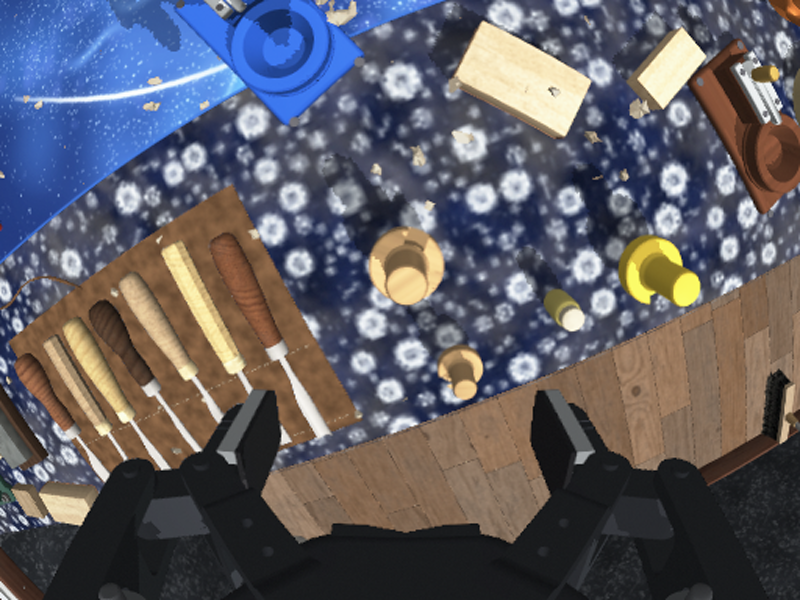

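The wrist view shows the finial's stem top at about (407,285), within 3 px of the prediction. Next, a close crop to find the slot.

```bash
python3 - <<'E'
import pickle
from h import *
s=pickle.load(open("pics/w1.pkl","rb"))
u0,v0,hw=235,143,26
a=cv2.resize(s["color"][v0:v0+52,u0:u0+52,::-1],(560,560),interpolation=cv2.INTER_CUBIC)
k=560/52
def pt(P):
    u,v=proj(s,P,True); return int((u+.5-u0)*k),int((v+.5-v0)*k)
print(at(s,407*.64-.2,285*.64-.2,90,True))
b=a.copy()
X,Y=434,-275
for rr,z in [(14,90),(28,40)]:
    for t in range(0,360,5): cv2.circle(b,pt([X+rr*np.cos(np.radians(t)),Y+rr*np.sin(np.radians(t)),z]),1,(255,0,0),-1)
for t in range(0,360,30): cv2.putText(b,str(t),pt([X+33*np.cos(np.radians(t)),Y+33*np.sin(np.radians(t)),40]),0,.5,(0,255,0),1)
cv2.imwrite("pics/w1c.png",cv2.resize(np.hstack([a,b]),(800,400)))
E
```

```text
[ 434.76596562 -271.15417415   90.        ]
```

View pics/w1c.png

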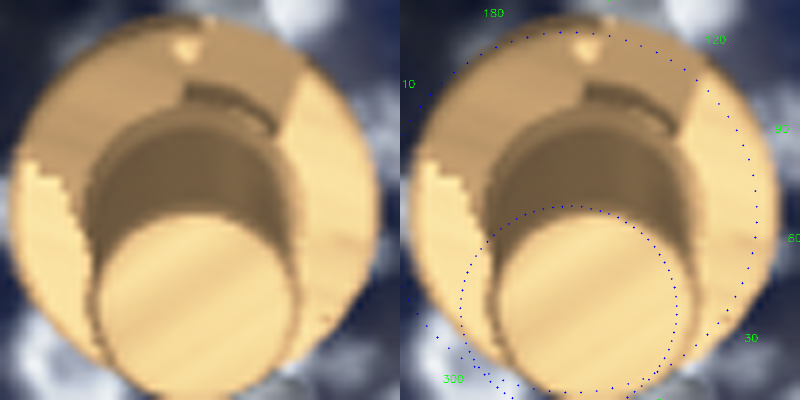

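The slot isn't clear from this angle. I'll put the wrist camera directly over the finial and lower it.

```bash

python3 -m jog '[[[0,0,0],[0.6,-0.24,-0.67],1],[[0,0,0],[0.6,-0.24,-0.67],1],[[0,0,0],[0.6,-0.24,-0.67],1],[[0,0,0],[0.6,-0.24,-0.67],1],[[0,0,0],[0,0,0],1],[[0,0,0],[0,0,0],1]]'
python3 - <<'E'
from cell import optics
from h import *
import pickle
s=optics.snapshot("wrist"); pickle.dump(s,open("pics/w2.pkl","wb"))
S=pickle.load(open("pics/side0.pkl","rb"))
X,Y=434,-271
def crop(s,P,h,n,fish):
    u,v=proj(s,P,fish); u0,v0=int(u)-h,int(v)-h
    a=cv2.resize(s["color"][max(v0,0):v0+2*h,u0:u0+2*h,::-1],(n,n),interpolation=cv2.INTER_CUBIC); k=n/(2*h)
    def pt(P):
        u,v=proj(s,P,fish); return int((u+.5-u0)*k),int((v+.5-v0)*k)
    for t in range(0,360,30): cv2.putText(a,str(t),pt([X+34*np.cos(np.radians(t)),Y+34*np.sin(np.radians(t)),40]),0,.4,(0,255,0),1)
    return a
print(proj(s,[X,Y,90],True))
cv2.imwrite("pics/w2c.png",np.hstack([crop(s,[X,Y,60],56,460,True),cv2.copyMakeBorder(crop(S,[X,Y,45],28,340,False),0,120,0,0,cv2.BORDER_CONSTANT)]))
E
```

```text
time: 2.98
tcp_pos: [504.3, -297.5, 149.1]
ee_rot: [-0.002, 0.833, 0.553, -0.001]
force: [0.0, 0.1, -0.9]
opening: 0.998
(np.float64(255.1090233492954), np.float64(107.0571919596369))
```

View pics/w2c.png

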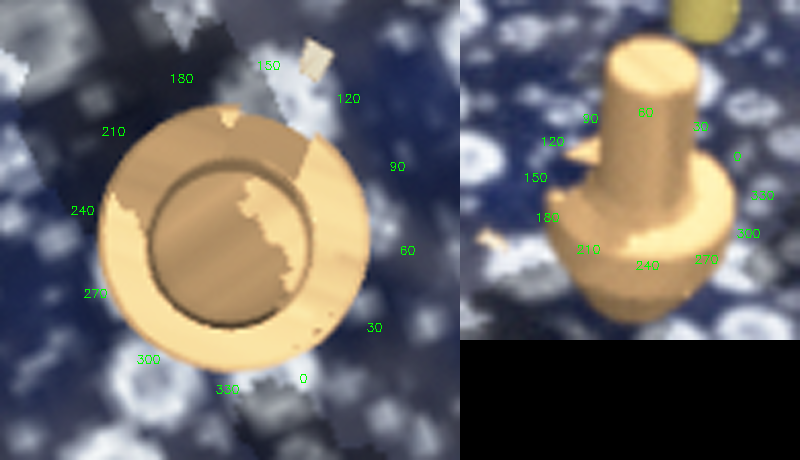

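From directly above, the collar outline is broken between (240,107) and (315,135) in the crop, near 140°. The side view shows the same gap. Now the exact angles, plus the stand's pose and the grasp offset.

```bash
python3 - <<'E'
import pickle
from h import *
s=pickle.load(open("pics/w2.pkl","rb"));S=pickle.load(open("pics/side0.pkl","rb"))
X,Y=434,-271
u,v=proj(s,[X,Y,60],True); u0,v0=int(u)-56,int(v)-56; k=460/112
f=lambda a,b,z: at(s,a/k-.5+u0,b/k-.5+v0,z,True)
C=np.mean([f(98,240,40)[:2],f(371,240,40)[:2]],0); print("rim lr",f(98,240,40),f(371,240,40), "stem",f(230,243,90), "bot rim",f(235,373,40))
u,v=proj(S,[X,Y,45]); us,vs=int(u)-28,int(v)-28; ks=340/56
g=lambda a,b,z: at(S,(a-460)/ks-.5+us,b/ks-.5+vs,z)
pts=np.array([f(98,240,40)[:2],f(371,240,40)[:2],f(235,373,40)[:2],f(140,337,40)[:2],f(335,330,40)[:2]])
c,rad=cv2.minEnclosingCircle(pts.astype(np.float32)); print("C",c,rad)
for n,p in [("w l",f(240,107,40)),("w r",f(315,135,40)),("s l",g(556,193,40)),("s r",g(570,153,40))]:
    d=p[:2]-np.array([434,-271.]); print(n,p.round(1),np.hypot(*d).round(1),np.degrees(np.arctan2(d[1],d[0])).round(1))
E
```

```text
rim lr [ 424.15646191 -297.41687513   40.        ] [ 446.03417426 -245.92629935   40.        ] stem [ 434.2215933  -271.53899985   90.        ] bot rim [ 460.978262   -282.51053635   40.        ]
C (435.4391784667969, -271.81768798828125) 27.97536849975586
w l [ 410.4 -260.    40. ] 26.0 155.0
w r [ 421.6 -248.2   40. ] 25.9 118.5
s l [ 411.3 -262.4   40. ] 24.3 159.4
s r [ 423.7 -248.2   40. ] 25.0 114.3
```

```bash

python3 -m jog '[[[0,0,-0.054],[-0.58,0.217,0],1],[[0,0,-0.054],[-0.58,0.217,0],1],[[0,0,-0.054],[-0.58,0.217,0],1],[[0,0,-0.054],[-0.57,0.217,0],1],[[0,0,0],[0,0,0],1],[[0,0,0],[0,0,-0.8],1],[[0,0,0],[0,0,-0.8],1],[[0,0,0],[0,0,-0.8],1],[[0,0,0],[0,0,-0.6],1],[[0,0,0],[0,0,-0.2],1],[[0,0,0],[0,0,0],1],[[0,0,0],[0,0,0],1]]'
python3 -m jog '[[[0,0,0],[0,0,0],0],[[0,0,0],[0,0,0],0],[[0,0,0],[0,0,0],0],[[0,0,0],[0,0,0],0],[[0,0,0],[0,0,0],0],[[0,0,0],[0,0,0],0],[[0,0,0],[0,0,0],0],[[0,0,0],[0,0,0],0],[[0,0,0],[0,0,0],0],[[0,0,0],[0,0,0],0]]' 40
```

```text
time: 4.03
tcp_pos: [436.5, -273.8, 56.5]
ee_rot: [0.001, 0.915, 0.404, 0.001]
force: [-0.2, 1.0, -0.6]
opening: 0.999
time: 4.87
tcp_pos: [436.1, -273.6, 55.7]
ee_rot: [0.001, 0.915, 0.404, 0.0]
force: [-0.4, 0.8, 6.2]
opening: 0.317
```

```bash

python3 -m jog '[[[0,0,0],[0,0,0.3],0],[[0,0,0],[0,0,0.8],0],[[0,0,0],[0,0,0.8],0],[[0,0,0],[0,0,0.8],0],[[0,0,0],[0,0,0.8],0],[[0,0,0],[0,0,0.5],0],[[0,0,0],[0,0,0],0]]'
python3 -m jog '[[[0,0,0.04],[0.08,0.4,0],0],[[0,0,0.049],[0.08,0.85,0],0],[[0,0,0.049],[0.08,0.85,0],0],[[0,0,0.049],[0.08,0.85,0],0],[[0,0,0.049],[0.08,0.85,0],0],[[0,0,0.049],[0.08,0.85,0],0],[[0,0,0.049],[0.08,0.85,0],0],[[0,0,0.049],[0.08,0.85,0],0],[[0,0,0.049],[0.08,0.85,0],0],[[0,0,0.049],[0.08,0.85,0],0],[[0,0,0.049],[0.08,0.85,0],0],[[0,0,0.049],[0.08,0.85,0],0]]'
python3 -m jog '[[[0,0,0.049],[0,0.85,0],0],[[0,0,0.049],[0,0.85,0],0],[[0,0,0.049],[0,0.6,0],0],[[0,0,0],[0,0,0],0],[[0,0,0],[0,0,0],0],[[0,0,0],[0,0,0],0]]'
python3 - <<'E'
from cell import optics,r
from h import *
import pickle
for n in ["wrist","top","side"]:
    s=optics.snapshot(n); pickle.dump(s,open(f"pics/{n}3.pkl","wb"))
    if n=="wrist": cv2.imwrite("pics/w3.png",cv2.resize(s["color"][...,::-1],(800,600),interpolation=cv2.INTER_CUBIC)); w=s
q=r.get_state()["ee_rot"]; print(np.degrees(2*np.arctan2(q[2],q[1])))
E
```

```text
time: 5.45
tcp_pos: [437.1, -274.5, 178.9]
ee_rot: [0.003, 0.915, 0.404, 0.002]
force: [0.8, -0.7, -1.0]
opening: 0.316
time: 6.45
tcp_pos: [463.3, 20.4, 172.8]
ee_rot: [-0.001, 0.643, 0.766, -0.001]
force: [0.9, 0.6, -2.0]
opening: 0.316
time: 6.95
tcp_pos: [463.8, 87.5, 173.6]
ee_rot: [-0.001, 0.553, 0.833, -0.001]
force: [0.4, 0.3, -2.0]
opening: 0.312
112.81515388122958
```

View pics/w3.png

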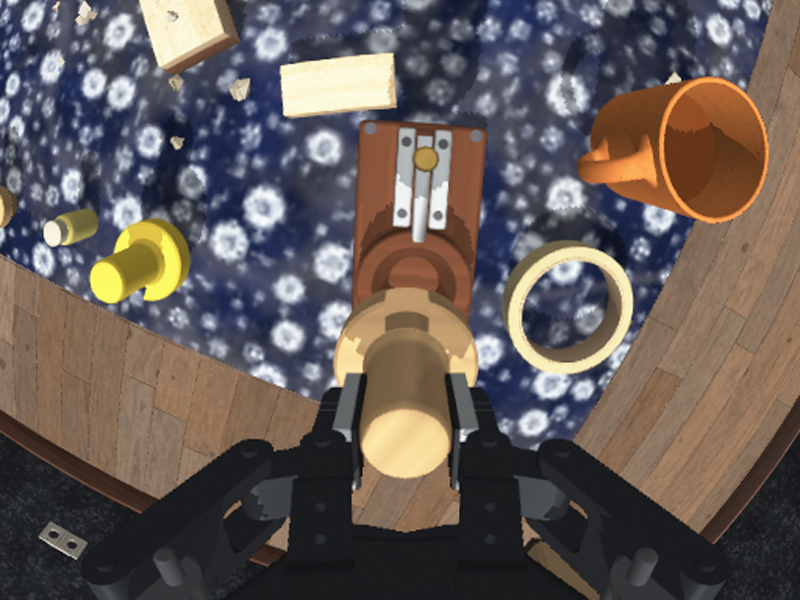

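The wrist view shows the held finial with its slot at about (408,315), facing the stand. The bolt tip is at (418,240), the knob at (426,159), and the rail ends at (403,130), (396,226), (449,135) and (441,228). I'll measure these.

```bash
python3 - <<'E'
import pickle
from h import *
s=pickle.load(open("pics/wrist3.pkl","rb"))
k=.64
f=lambda a,b,z: at(s,a*k-.2,b*k-.2,z,True)[:2]
def ang(p,q): d=q-p; return np.degrees(np.arctan2(d[1],d[0]))%360
kn=f(426,158,74); tip=f(418,238,47)
print("knob",kn,"tip",tip,"ang",ang(tip,kn),np.hypot(*(kn-tip)))
lo,li,ro,ri=f(403,130,46.5),f(396,226,46.5),f(449,135,46.5),f(441,228,46.5)
print("rails",ang(li,lo),ang(ri,ro),"mid",(lo+ro)/2,(li+ri)/2,ang((li+ri)/2,(lo+ro)/2),np.hypot(*(lo-ro)))
a=np.radians(199)
for a in (197.5,199,200.5):
    d=np.array([np.cos(np.radians(a)),np.sin(np.radians(a))]); print(a,"axis from rails",(li+ri)/2-42*d,(lo+ro)/2-100*d)
e1,e2,s1,s2=f(361,121,12),f(487,129,12),f(371,128,12),f(477,135,12)
print("board end",ang(e1,e2)+90,ang(s1,s2)+90,np.hypot(*(e1-e2)))
# finial: underside z ~ 120 approx
print("knob v. axis")
o=np.array([463.8,87.5])
# enlarge finial collar, and top-view dish crop
a=cv2.resize(s["color"][180:250,205:315,::-1],(770,490),interpolation=cv2.INTER_CUBIC); cv2.imwrite("pics/w3c.png",a)
E
```

```text
knob [387.18504732  66.18236354] tip [432.22727412  81.72747458] ang 199.04073485333979 47.64926728076305
rails 198.63034404710373 198.71861718680864 mid [373.34151278  61.62914339] [426.07945766  79.45315449] 198.67387428871842 26.4212440427968
197.5 axis from rails [466.13556959  92.08279806] [468.71320785  91.69972334]
199 axis from rails [465.79123784  93.12701697] [467.89337034  94.18595883]
200.5 axis from rails [465.41968961  94.1618645 ] [467.0087317   96.64988151]
board end 199.71463777077548 199.55203242252895 81.5825212998479
knob v. axis
```

View pics/w3c.png

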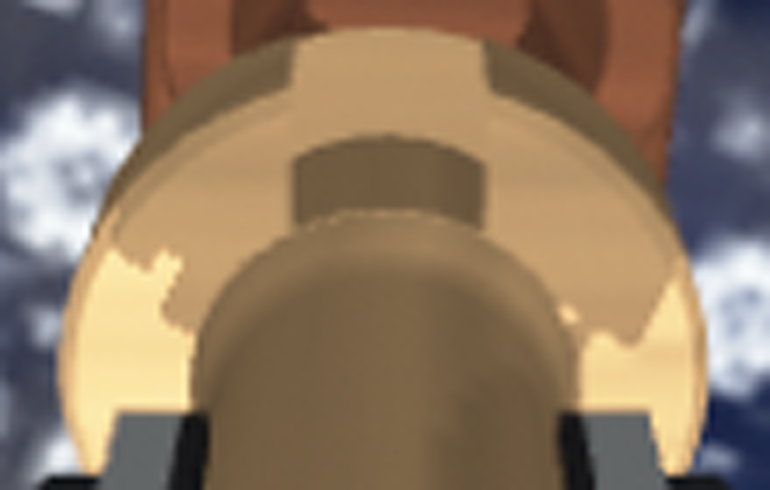

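```bash
python3 - <<'E'
import pickle
from h import *
s=pickle.load(open("pics/wrist3.pkl","rb"));T=pickle.load(open("pics/top3.pkl","rb"));S=pickle.load(open("pics/side3.pkl","rb"))
k=.64
F=lambda a,b,z: at(s,205+a/7-.43,180+b/7-.43,z,True)[:2]
f=lambda a,b,z: at(s,a*k-.2,b*k-.2,z,True)[:2]
def ang(p,q): d=q-p; return np.degrees(np.arctan2(d[1],d[0]))%360
zb=118
print("stem top",f(405,443,zb+90))
l,r_=F(62,370,zb+38),F(706,370,zb+38); print("collar",l,r_,(l+r_)/2,np.hypot(*(l-r_)))
a,b=F(293,165,zb+40),F(487,165,zb+40); print("slot inner",a,b,(a+b)/2,np.hypot(*(a-b)),"dir",ang(a,b)-90, ang(a,b)+90)
a2,b2=F(293,100,zb+40),F(487,100,zb+40); print("slot outer",(a2+b2)/2,np.hypot(*(a2-b2)),ang(a2,b2)+90,"edges",ang(a,a2),ang(b,b2))
# dish: inner floor front edge/outer block edges in wrist
print("dish block l/r", f(355,270,32),f(472,270,32))
# top-view original dish and stand colour centroid: crops w/o arm
T0=pickle.load(open("pics/top0.pkl","rb"));S0=pickle.load(open("pics/side0.pkl","rb"))
for n,I in (("top",T0),("side",S0)):
  u,v=map(int,proj(I,[440,82,20])); c=cv2.resize(I["color"][v-35:v+35,u-35:u+35,::-1],(399,399),interpolation=cv2.INTER_CUBIC)
  K=399/70
  for rr,z,col in [(38,32,(0,255,0)),(27,32,(0,255,0)),(17,14,(255,255,0))]:
    for t in range(0,360,6):
      p=proj(I,[465.5+rr*np.cos(np.radians(t)),89.5+rr*np.sin(np.radians(t)),z]); cv2.circle(c,(int((p[0]+.5-u+35)*K),int((p[1]+.5-v+35)*K)),1,col,-1)
  globals()[n]=c
cv2.imwrite("pics/d.png",np.hstack([top,side]))
E
```

```text
stem top [461.02320753  85.60673814]
collar [471.980979    60.19229705] [450.30793935 111.6484644 ] [461.14445918  85.92038072] 55.834199257552804
slot inner [445.78199618  71.37308743] [439.63432104  85.96836325] [442.70815861  78.67072534] 15.837171018904943 dir 22.84130923555182 202.84130923555182
slot outer [437.54586399  76.48790687] 15.663908801896374 202.84635646543848 edges 202.03488562248256 203.80591345284688
dish block l/r [469.1294108   54.43525106] [440.12639009 123.10667873]
```

View pics/d.png

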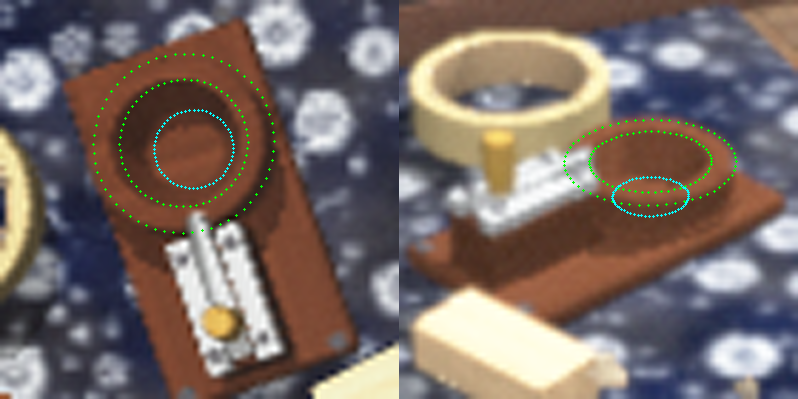

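The overlay at (465.5, 89.5) fits the dish within about 2 mm, with y slightly higher in the top view. I'm correcting the turn (-3.7°) and position, coming down to just above the rim, and looking again.

```bash

python3 -m jog '[[[0,0,-0.021],[0.083,0.09,0],0],[[0,0,-0.02],[0.083,0.09,0],0],[[0,0,0],[0,0,-0.5],0],[[0,0,0],[0,0,-0.6],0],[[0,0,0],[0,0,-0.6],0],[[0,0,0],[0,0,-0.5],0],[[0,0,0],[0,0,-0.2],0],[[0,0,0],[0,0,0],0],[[0,0,0],[0,0,0],0]]'
python3 - <<'E'
from cell import optics,r
from h import *
import pickle
for n in ["wrist","top","side"]:
    s=optics.snapshot(n); pickle.dump(s,open(f"pics/{n}4.pkl","wb"))
w=pickle.load(open("pics/wrist4.pkl","rb"))["color"][70:260,150:370,::-1]
cv2.imwrite("pics/w4.png",cv2.resize(w,(660,570),interpolation=cv2.INTER_CUBIC))
E
```

```text
time: 7.85
tcp_pos: [469.7, 93.1, 103.2]
ee_rot: [0.0, 0.579, 0.815, 0.0]
force: [0.5, 0.3, -0.2]
opening: 0.311
```

View pics/w4.png

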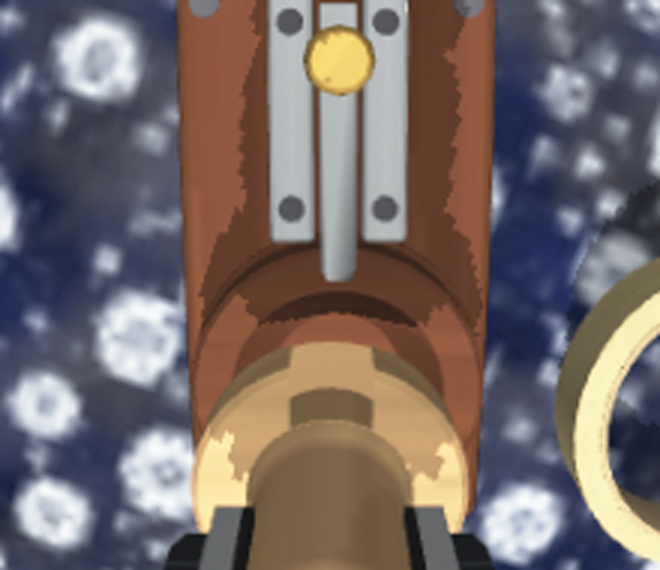

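The bolt line is at x≈339 in the crop, vertical. The slot middle is at x≈332 and the collar spans 193–468, so a small sideways correction remains.

```bash
python3 - <<'E'
import pickle
from h import *
s=pickle.load(open("pics/wrist4.pkl","rb"))
F=lambda a,b,z: at(s,150+a/3-.33,70+b/3-.33,z,True)[:2]
def ang(p,q): d=q-p; return np.degrees(np.arctan2(d[1],d[0]))%360
zb=47.5
l,r_=F(193,480,zb+38),F(468,480,zb+38); print("collar",(l+r_)/2,np.hypot(*(l-r_)))
a,b=F(290,392,zb+40),F(373,392,zb+40); print("slot",(a+b)/2,np.hypot(*(a-b)),ang(a,b)+90)
p=[F(x,y,46.5) for x,y in [(271,240),(405,240),(268,0),(408,0)]]
i=(p[0]+p[1])/2;o=(p[2]+p[3])/2; print("rail inner mid",i,"ang",ang(i,o),ang(p[0],p[1])+90)
kn,tip=F(340,60,74),F(338,278,45); print("knob",kn,"tip",tip,np.hypot(*(kn-tip)),ang(tip,kn))
A=ang(tip,kn); d=np.array([np.cos(np.radians(199.2)),np.sin(np.radians(199.2))])
print("axis via rail",i-42*d,"via block edge: ")
L,R=F(193,400,32),F(483,400,32)
print("block w",np.hypot(*(L-R)),(L+R)/2)
fr=F(338,245,32); print("block front rim (38)",fr-38*d, "in rim(27)",F(338,291,32)-27*d)
print("proj pix of slot_home etc: tip to axis",i-42*d-tip)
E
```

```text
collar [465.18998585  91.3385226 ] 55.43802637666387
slot [446.54280655  85.0268124 ] 15.762315352979853 199.16090759339187
rail inner mid [425.5139737   79.41327691] ang 199.25088082579717 199.225942458985
knob [387.59337888  66.24092927] tip [434.26935863  82.48555391] 49.42200841258082 199.18941162132472
axis via rail [465.17778125  93.22567607] via block edge: 
block w 75.17939175336123 [467.3167054   94.30256325]
block front rim (38) [465.10045963  93.35386597] in rim(27) [465.63872319  93.5665127 ]
proj pix of slot_home etc: tip to axis [30.90842262 10.74012217]
```

```bash

python3 -m jog '[[[0,0,0],[0,0.067,0],0],[[0,0,0],[0,0,-0.167],0],[[0,0,0],[0,0,-0.167],0],[[0,0,0],[0,0,-0.167],0],[[0,0,0],[0,0,-0.167],0],[[0,0,0],[0,0,-0.167],0],[[0,0,0],[0,0,-0.1],0],[[0,0,0],[0,0,0],0],[[0,0,0],[0,0,0],0]]'
python3 -m jog '[[[0,0,0],[0,0,-0.05],0],[[0,0,0],[0,0,-0.05],0],[[0,0,0],[0,0,0],0]]'
```

```text
time: 8.75
tcp_pos: [469.3, 95.5, 74.5]
ee_rot: [-0.0, 0.579, 0.815, -0.0]
force: [-0.1, -0.0, -1.6]
opening: 0.318
time: 9.0
tcp_pos: [469.4, 95.6, 71.8]
ee_rot: [-0.0, 0.579, 0.815, 0.0]
force: [-0.5, -0.3, -1.8]
opening: 0.313
```

```bash

python3 -m jog '[[[0,0,0],[0,0,-0.04],0],[[0,0,0],[0,0,-0.03],0],[[0,0,0],[0,0,0],0]]'
python3 -m jog '[[[0,0,0],[0,0,-0.03],0],[[0,0,0],[0,0,0],0]]'
```

```text
time: 9.25
tcp_pos: [469.5, 95.6, 69.7]
ee_rot: [-0.0, 0.579, 0.815, 0.0]
force: [-0.2, -0.3, -1.7]
opening: 0.31
time: 9.42
tcp_pos: [469.7, 95.6, 69.6]
ee_rot: [0.0, 0.579, 0.815, 0.0]
force: [-0.5, 0.1, 3.3]
opening: 0.314
```

It touched down at the predicted height with 3 N. Now I release it, rise and look.

```bash

python3 -m jog '[[[0,0,0],[0,0,0],0.5],[[0,0,0],[0,0,0],0.5],[[0,0,0],[0,0,0],0.5],[[0,0,0],[0,0,0],0.7],[[0,0,0],[0,0,0],0.7],[[0,0,0],[0,0,0],0.7],[[0,0,0],[0,0,0],0.7]]'
python3 -m jog '[[[0,0,0],[0,0,0.3],0.7],[[0,0,0],[0,0,0.6],0.7],[[0,0,0],[0,0,0.8],0.7],[[0,0,0],[0,0,0.6],0.7],[[0,0,0],[0,0,0],0.7],[[0,0,0],[0,0,0],0.7]]'
python3 - <<'E'
from cell import optics,r
from h import *
import pickle
for n in ["wrist","top","side"]:
    s=optics.snapshot(n); pickle.dump(s,open(f"pics/{n}5.pkl","wb"))
w=pickle.load(open("pics/wrist5.pkl","rb"))["color"][70:270,150:370,::-1]
S=pickle.load(open("pics/side5.pkl","rb"))
u,v=map(int,proj(S,[450,90,50])); c=S["color"][v-35:v+35,u-25:u+25,::-1]
cv2.imwrite("pics/w5.png",np.hstack([cv2.resize(w,(440,400),interpolation=cv2.INTER_CUBIC),cv2.resize(c,(286,400),interpolation=cv2.INTER_CUBIC)]))
E
```

```text
time: 10.0
tcp_pos: [469.5, 95.6, 68.9]
ee_rot: [-0.0, 0.579, 0.815, 0.0]
force: [0.4, -0.0, 0.4]
opening: 0.701
time: 10.5
tcp_pos: [470.5, 95.7, 139.6]
ee_rot: [0.001, 0.579, 0.815, 0.001]
force: [0.8, 0.3, -1.0]
opening: 0.703
```

View pics/w5.png

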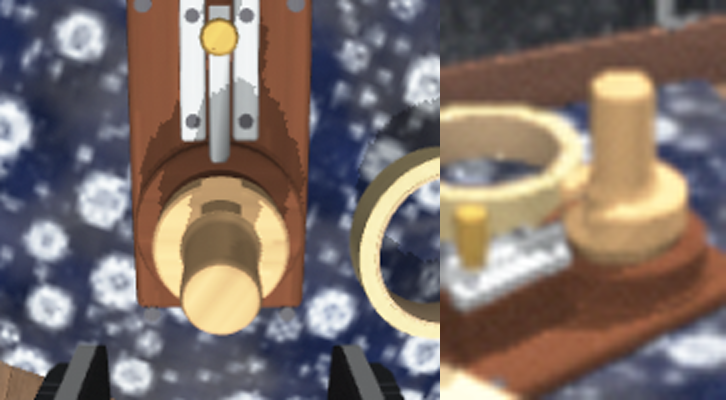

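The finial is seated upright, with the slot (x≈221) in line with the bolt (x≈219); the bolt is about 3 mm forward. Next I shut the fingers, move behind the knob, descend and push.

```bash

python3 -m jog '[[[0,0,0],[-0.91,-0.323,0],0],[[0,0,0],[-0.91,-0.323,0],0],[[0,0,0],[-0.91,-0.323,0],0],[[0,0,0],[-0.91,-0.323,0],0],[[0,0,0],[0,0,0],0],[[0,0,0],[0,0,0],0],[[0,0,0],[0,0,0],0],[[0,0,0],[0,0,0],0]]'
python3 -m jog '[[[0,0,0],[0,0,-0.6],0],[[0,0,0],[0,0,-0.8],0],[[0,0,0],[0,0,-0.8],0],[[0,0,0],[0,0,-0.5],0],[[0,0,0],[0,0,-0.1],0],[[0,0,0],[0,0,0],0],[[0,0,0],[0,0,0],0]]'
```

```text
time: 11.32
tcp_pos: [361.0, 57.0, 137.7]
ee_rot: [-0.0, 0.579, 0.815, -0.0]
force: [-0.1, -0.3, 0.3]
opening: -0.002
time: 11.9
tcp_pos: [361.3, 57.0, 54.6]
ee_rot: [0.0, 0.579, 0.815, 0.0]
force: [0.2, -0.3, 0.6]
opening: 0.0
```

```bash

python3 -m jog '[[[0,0,0],[0.126,0.044,0],0],[[0,0,0],[0.126,0.044,0],0],[[0,0,0],[0.094,0.033,0],0],[[0,0,0],[0,0,0],0]]'
python3 -m jog '[[[0,0,0],[0.063,0.022,0],0],[[0,0,0],[0.063,0.022,0],0],[[0,0,0],[0,0,0],0]]'
```

```text
time: 12.23
tcp_pos: [371.8, 60.6, 54.8]
ee_rot: [0.001, 0.579, 0.815, 0.001]
force: [-1.4, -0.1, 0.3]
opening: 0.001
time: 12.48
tcp_pos: [374.7, 61.8, 54.0]
ee_rot: [0.0, 0.579, 0.815, 0.0]
force: [-0.7, 0.2, -0.4]
opening: 0.001
```

```bash

python3 -m jog '[[[0,0,0],[0.063,0.022,0],0],[[0,0,0],[0.063,0.022,0],0],[[0,0,0],[0,0,0],0]]'
python3 -m jog '[[[0,0,0],[0.063,0.022,0],0],[[0,0,0],[0.063,0.022,0],0],[[0,0,0],[0,0,0],0]]'
```

```text
time: 12.73
tcp_pos: [378.4, 63.2, 53.8]
ee_rot: [-0.0, 0.579, 0.815, 0.0]
force: [-0.4, -0.6, 0.2]
opening: -0.001
time: 12.98
tcp_pos: [382.3, 64.5, 53.8]
ee_rot: [-0.0, 0.579, 0.815, 0.0]
force: [-0.1, -1.4, 0.5]
opening: 0.002
```

```bash

python3 -m jog '[[[0,0,0],[0.063,0.022,0],0],[[0,0,0],[0.063,0.022,0],0],[[0,0,0],[0,0,0],0]]'
python3 -m jog '[[[0,0,0],[0.063,0.022,0],0],[[0,0,0],[0,0,0],0]]'
```

```text
time: 13.23
tcp_pos: [383.5, 65.0, 53.6]
ee_rot: [-0.002, 0.579, 0.815, -0.003]
force: [-8.4, -2.5, 6.2]
opening: -0.001
time: 13.4
tcp_pos: [383.6, 65.0, 53.4]
ee_rot: [-0.003, 0.579, 0.815, -0.005]
force: [-14.0, -4.9, 10.8]
opening: 0.002
```

It stopped hard at the predicted home position with 15 N. I'll back off, rise and check.

```bash

python3 -m jog '[[[0,0,0],[-0.2,-0.07,0],0],[[0,0,0],[-0.4,-0.14,0],0],[[0,0,0],[-0.4,-0.14,0],0],[[0,0,0],[0,0,0.6],0],[[0,0,0],[0,0,0.8],0],[[0,0,0],[0,0,0.8],0],[[0,0,0],[0.4,0.14,0.8],0],[[0,0,0],[0.8,0.28,0],0],[[0,0,0],[0.8,0.28,0],0],[[0,0,0],[0.8,0.28,0],0],[[0,0,0],[0,0,0],0],[[0,0,0],[0,0,0],0]]'
python3 - <<'E'
from cell import optics,r
from h import *
import pickle
for n in ["wrist","side"]:
    s=optics.snapshot(n); pickle.dump(s,open(f"pics/{n}6.pkl","wb"))
W=pickle.load(open("pics/wrist6.pkl","rb"))
print([proj(W,p,True) for p in [(465.3,93.4,104),(465.3-.9446*69,93.4-.328*69,74)]])
w=W["color"][80:280,150:370,::-1]
S=pickle.load(open("pics/side6.pkl","rb"))
u,v=map(int,proj(S,[450,90,50])); c=S["color"][v-35:v+35,u-25:u+25,::-1]
cv2.imwrite("pics/w6.png",np.hstack([cv2.resize(w,(495,450),interpolation=cv2.INTER_CUBIC),cv2.resize(c,(300,450),interpolation=cv2.INTER_CUBIC)]))
E
```

```text
time: 14.4
tcp_pos: [442.5, 85.7, 143.6]
ee_rot: [-0.0, 0.579, 0.816, 0.0]
force: [-0.3, 0.2, -0.5]
opening: 0.004
[(np.float64(259.6982828722404), np.float64(253.16452166367577)), (np.float64(259.85295352896605), np.float64(148.22700609304442))]
```

View pics/w6.png

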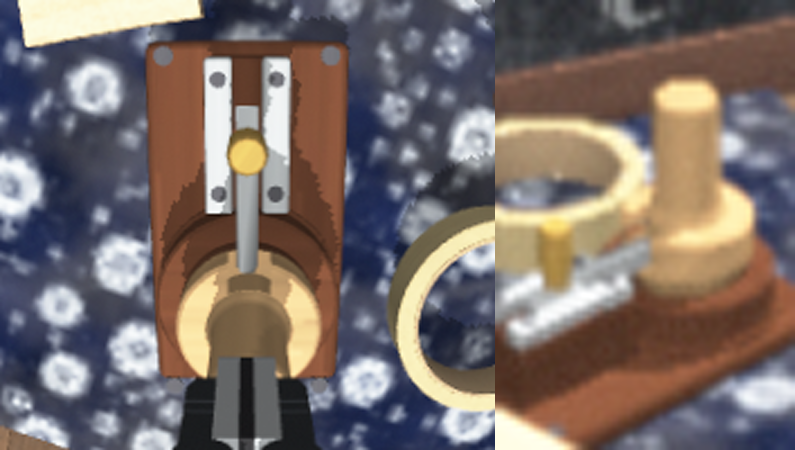

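```bash
python3 - <<'E'
import pickle
from h import *
s=pickle.load(open("pics/wrist6.pkl","rb"))
F=lambda a,b,z: at(s,150+a/2.25-.28,80+b/2.25-.28,z,True)[:2]
d=np.array([-.9446,-.328]); A=np.array([465.3,93.4])
for n,p in [("rail in 42",F(248,213,46.5)),("rail out",F(248,57,46.5)),("knob 69",F(247,156,74)),("tip",F(247,272,45)),("board end 106",F(248,42,12))]: print(n,((p-A)@d).round(1))
g=cv2.inRange(cv2.cvtColor(s["color"],cv2.COLOR_RGB2HSV),(18,120,150),(32,255,255))[130:165,245:275]
n,_,st,c=cv2.connectedComponentsWithStats(g); i=1+st[1:,4].argmax(); u,v=c[i]+[245,130]; print(st[i],u,v,(at(s,u,v,74,True)[:2]-A)@d)
E
```

```text
rail in 42 41.9
rail out 99.4
knob 69 68.4
tip 17.9
board end 106 104.5
[  6  11  17  17 219] 259.4018264840183 149.11872146118722 68.33051286404171
```

The knob measures 68.4 mm out (69 is home), and the rails check at 41.9 and 99.4 mm (nominal 42 and 100). The bolt is home, so I'm handing in.

```bash
python3 -c "
from cell import ticket; print(ticket.sign_off())"
```

```text
the job is handed in; nothing more can be done
None
```

The finial is standing in the dish with its slot facing the bolt, the bolt is home in the slot, and I handed the job in. That took about 14.5 s of the 51 s; the hand-in gave no verdict.

- **Placing:** I gripped the finial by the stem, turned it about 61.6° and lowered it in small steps. It touched down at the height I expected with about 3 N, and I let go with the bolt only about 3 mm forward. Pictures showed it fully down, upright and facing the bolt.
- **Bolt:** I pushed the knob with shut fingers until it stopped hard at about 15 N, where I expected home to be. The wrist camera then put the knob 68.4 mm from the dish axis (home is 69 mm), and the last picture shows the tip in the slot.
- **At the end:** the arm was clear of everything and its force reading was near zero. I didn't go near the tint bottle, offcut or sanding block, but I didn't re-measure their positions.
- **Checks that disagreed:** the top and side cameras put the dish 2–4 mm off in y from the wrist camera, so I went by the wrist camera. Its last reading of the bolt tip was 17.9 mm from the axis instead of 20 mm, a rough edge measurement.

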